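# Turn the bead case's cover to the turquoise beads

## Task

Push the red tab on the round bead case's turning cover round with the fingertips until the cover's opening lies squarely over the turquoise beads, then leave the case alone. Only push the tab from the side, never pinch it, and leave the thread spool, the pliers and the bead dish where they are.

Things in the scene. Friction and masses are not known exactly. Their poses are not given: they have to be found in the camera images.
- bead_case: round white plastic bead case, 168 mm across and 24 mm high, fixed to the work surface; six equal wedge-shaped compartments of 60 degrees, each with beads of one colour, in varying order. Origin: centre of its underside, z up, on the axis about which the cover turns. The cover lies on top as a flat disc, 168 mm across, upper face 29 mm above the work surface; a small hub at its centre, 34 mm
- cover (a joint): turn of the cover about the vertical axis through the case's centre, in rad, growing counter-clockwise seen from above, no stops: it turns either way and any number of times. Rubbing friction of about 0.1 N m (about 1.3 N at the tab) holds it wherever it is left; it has no spring and no clicks. Its zero is tied to the case, whose yaw varies; use the points below to see where the opening is
- opening (a point): middle of the opening in the clear cover, 50 mm from the turning axis and 29 mm above the work surface. The opening is a wedge 40 degrees wide between two thin red bars, on the same radius as the red tab. The rest of the cover is clear sheet inside a grey rim
- tab_top (a point): middle of the top of the red upright tab on the cover's rim, 77 mm from the turning axis, 57 mm above the work surface. The tab is a block 14 mm wide along the rim, 14 mm along the radius and 28 mm tall, standing on the cover's upper face (29 mm above the work surface), in line with the opening
- tab_ccw: the counter-clockwise half (seen from above) of the red tab: 14 mm radial, 7 mm along the rim, 28 mm tall; origin at the centre of its underside, 29 mm above the work surface; its x axis points outward along the radius, its y axis counter-clockwise along the rim. Pushing on its free face turns the cover clockwise
- tab_cw: the clockwise half of the red tab, same size and axes; pushing on its free face turns the cover counter-clockwise
- beads_turquoise: heap of turquoise beads, about 45 mm across, in the middle of its compartment beneath the cover (cannot be touched); origin at the centre of its underside, 50 mm from the turning axis and 4 mm above the work surface. The opening is right over it when the two points have the same horizontal position
- spool: loose spool of orange thread with white flanges, standing, 44 mm across, 50 mm tall; origin at the centre of its underside; not to be disturbed
- pliers: loose pliers with red handles lying flat, about 135 mm long along their x axis, 54 mm wide, 12 mm high; origin at the pivot, on the surface; not to be disturbed
- dish: loose white porcelain dish with amber beads, 76 mm across, 28 mm high; origin at the centre of its underside; not to be disturbed

How it is judged:
On the way, in this order (a step that is already met when the one before it is completed fails the run):
1. the fingers push the red tab ((contact force between the fingers and tab_ccw above 0.3 N or contact force between the fingers and tab_cw above 0.3 N)).
2. the opening comes over the turquoise beads (horizontal distance between opening and beads_turquoise below 0.008 m), for 0.2 s.
At the end, for the whole second after the job is handed in: the middle of the cover's opening is within 8 mm (about 9 degrees) of the middle of the turquoise beads, seen from above, and the cover is at rest (horizontal distance between opening and beads_turquoise below 0.008 m and velocity of joint cover between -0.05 and 0.05 rad/s); the robot touches nothing.
It fails at once if the tab is pinched (both halves pressed with more than 2 N at once) (contact force between the fingers and tab_ccw above 2 N and contact force between the fingers and tab_cw above 2 N).
It fails at once if the spool is disturbed: moved or lifted by more than 15 mm (distance of spool from where it was at the start of the episode above 0.015 m).
It fails at once if the pliers is disturbed: moved or lifted by more than 15 mm (distance of pliers from where it was at the start of the episode above 0.015 m).
It fails at once if the dish is disturbed: moved or lifted by more than 15 mm (distance of dish from where it was at the start of the episode above 0.015 m).
It also fails if it takes over 48 s, if anything falls off the work surface, if the arm or the gripper's body presses on something with over 40 N, if the wrist force passes 120 N, or if a joint passes its speed limit or range.

## Robot

A 7-joint arm with a two-finger parallel gripper is mounted at the origin on the work surface. World frame = base frame: x ahead of the robot, y to its left, z up, the work surface at z = 0. Lengths are in m, angles in rad, forces in N, time in s.
With the tool pointing down it reaches from about 0.4 to 0.85 m from the base axis. Payload 4.5 kg.
Tool frame: the origin (TCP) lies at the very end of the fingers, on their centre line; the grasp point (between the pads) lies 19 mm behind it; z points along the fingers, y is the line along which they close (so a half turn about z gives the same grasp; the last joint's range is limited). The gripper opens to 85 mm and grips with 20 to 120 N. Pads are 22 mm wide; open, the fingers measure 114 mm over their backs; the gripper's body (76 mm by 85 mm) begins 54 mm behind the grasp point. The pads swing forward as they close: fully open they stand 13 mm farther back than shut.
Start: joints at [-1.283, 0.689, -0.195, 1.565, 0.157, 0.902, -0.215], TCP at [0.157, 0.605, 0.231] pointing down, gripper open.
Joint ranges: [-3.01, 3.01], [-0.46, 2.08], [-1.47, 1.51], [0.13, 2.56], [-1, 4.14], [0.04, 2.09], [-2.66, 2.66]. Speed limits (rad/s): [2.57, 2.57, 3.14, 3.14, 3.14, 3.14, 3.14].

## Interface

Orientations are given as a rotation vector (axis times angle).
In Python, from bench import manip, eyes gives the robot as it stands.
- The arm moves only by the tool arm_command, never from a script. Its arguments are lists of equal length, an entry for each row: "xyz": the shift along the tool's x, y, z in m, a list of three; "roll": the turn about the tool's z in rad. A call has 1 to 20 rows; each row is the pose to reach, as a shift and turn from the pose commanded when the call began, along the tool's axes at that moment; what a row does not reach only later rows make up. A row lasts 1/10 s, in which the tool goes at most 50 mm and 8.59 degrees, less where a joint would pass 70% of its speed; a pose out of reach is approached as far as the arm can. A call with a gripper value outside its range is refused whole. "gripper" is the closure, from 0 (fully open) to 1 (shut), set as the call begins (left out, the last holds). The fingers move at their own pace and stop on an object; "newtons" is the grip in N (left out, the last holds). Time passes only in rows, so rows that repeat a pose let the fingers close. It gives the time, the measured TCP pose, the force, the opening and the grip force at its end, in the units of the state.
- manip.observe(): the state, without advancing time (a new reading comes with each control period).
- eyes.camera(name): name is "side" or "top" or "wrist"; returns a dict with "frame" (480x640x3 uint8, red, green, blue), "vfov" (degrees; the focal length in pixels is half the picture's height over the tangent of half this angle, whatever the lens; pixels are square), "cx", "cy" (the principal point, pixels), "R" (3x3) and "t" (3): a world point X has camera coordinates R X + t. Camera axes: x right, y down, z forward; pixel columns grow to the right and rows downward; lengths in m; the calibration is good to about 2 mm. A picture is of the moment at which its call begins. There is no depth.
- manip.finish_job(): hands the job in; it is judged then, once.
The state is a dict: "t": time; "qpos": joint angles; "qd": joint speeds; "effort": joint torques, N m; "ee_pos": TCP position; "tool_rot": TCP orientation; "force": force on the tool from outside, world axes, zero at the start; "moment": the same for the moment, N m; "gripper_width": opening from 0.0 (shut) to 1.0 (fully open); "finger_force": force on a finger pad.
Only numpy, scipy, OpenCV 4.12 (cv2) and the standard library are available. Lean on these libraries where they do the work, as an engineer would, in place of code of your own. Each camera call takes 0.05 s, during which the arm holds its last target. There are 200 camera calls.

## Working session

There is one attempt and no reset: what is moved stays moved. The work goes in short steps, Python scripts to look and compute and a tool call to move; the robot and the scene stay as the last step left them, time stands still between calls to the robot, and variables do not carry over. Pictures are saved under pics/ and viewed, at most 10 in all, crops included, and the job is handed in when it is done.

Besides the shell and the picture viewer there is one more tool, called as a command line: name --pt "numbers of a row" for each row, then --argument value for the rest. arm_command: Moves the arm, as the interface text tells. Its arguments: {"type":"object","properties":{"xyz":{"type":"array","items":{"type":"array","items":{"type":"number"}}},"roll":{"type":"array","items":{"type":"number"}},"gripper":{"type":"number"},"newtons":{"type":"number"}},"required":["xyz","roll"]}

```bash
mkdir -p pics; cat > h.py <<'E'
import numpy as np, cv2
from bench import manip, eyes
def snap(n,f):
    c=eyes.camera(n); cv2.imwrite('pics/'+f,c['frame'][:,:,::-1]); np.save('pics/'+f[:-4]+'.npy',c,allow_pickle=True); return c
def load(f): return np.load('pics/'+f+'.npy',allow_pickle=True).item()
def w(c,u,v,z):
    f=240/np.tan(np.radians(c['vfov'])/2); R=np.array(c['R']);t=np.array(c['t'])
    d=R.T@np.array([(u-c['cx'])/f,(v-c['cy'])/f,1]); o=-R.T@t
    return o+d*(z-o[2])/d[2]
E
python3 - <<'E'
from h import *
snap('top','top1.png'); snap('side','side1.png')
s=manip.observe(); print(s['t'],s['ee_pos'],s['tool_rot'],s['gripper_width'])
E
```

```text
0.1 [0.15683127 0.60439024 0.23055461] [-3.97491856e-01 -3.11623784e+00  2.65979652e-03] 1.0004378384768304
```

View pics/top1.png

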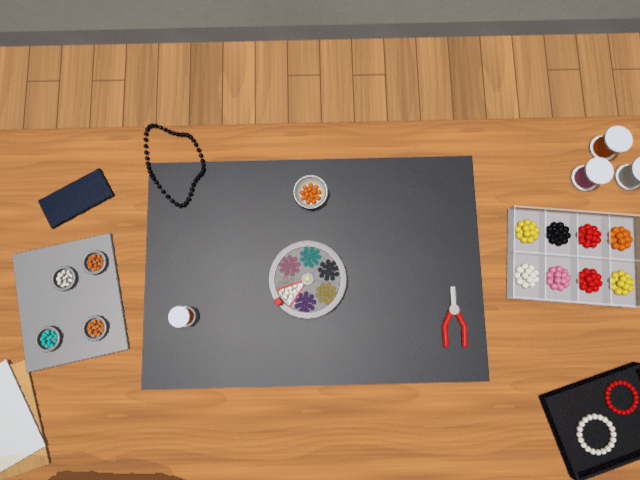

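View pics/side1.png

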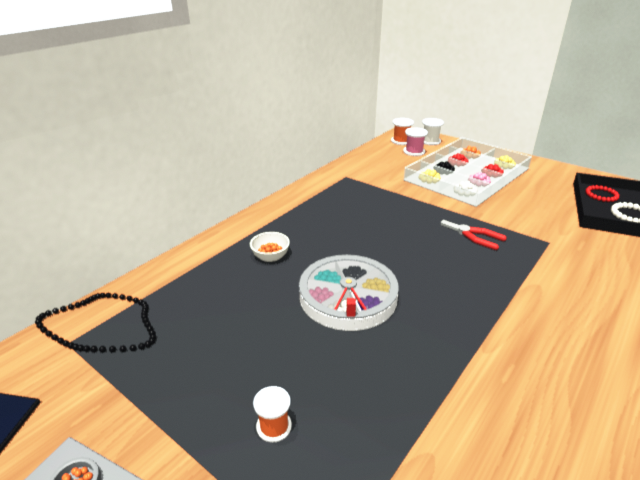

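Top view: the case centre is at about (308,279), the tab at (278,302), the turquoise beads at (310,257), the dish at (310,193), the spool at (182,317) and the pliers at (454,310). The tab sits over white, next to pink and then turquoise (image-clockwise).

```bash
python3 - <<'E'
from h import *
c=load('top1'); im=c['frame'].astype(int)
print(-np.array(c['R']).T@np.array(c['t']))
hsv=cv2.cvtColor(c['frame'],cv2.COLOR_RGB2HSV).astype(int)
H,S,V=hsv[...,0],hsv[...,1],hsv[...,2]
yy,xx=np.mgrid[:480,:640]
near=np.hypot(xx-308,yy-279)<42
def cen(m): return xx[m].mean(),yy[m].mean(),m.sum()
tq=near&(H>75)&(H<100)&(S>70); t=cen(tq); print('tq',t,w(c,*t[:2],.012))
# case outline: bright vs dark mat
m=(near&(V>100)).astype(np.uint8)
cn=max(cv2.findContours(m,0,2)[0],key=cv2.contourArea); e=cv2.fitEllipse(cv2.convexHull(cn)); print(e, w(c,*e[0],.029))
red=near&((H<6)|(H>174))&(S>150)&(xx<285); t=cen(red); print('tab',t,w(c,*t[:2],.05))
for n,p,z in(('hub',(308,279),.034),('spool',(182,317),.05),('dish',(310,193),.02),('pl1',(453,287),.01),('pl2',(446,346),.01),('pl3',(465,346),.01),('mat',(145,388),0)): print(n,w(c,*p,z))
b=c['frame'][225:335,250:365,::-1]; cv2.imwrite('pics/crop1.png',cv2.resize(b,None,fx=5,fy=5,interpolation=cv2.INTER_CUBIC))
E
```

```text
[ 0.52153995 -0.01649325  0.99159664]
tq (np.float64(309.97701149425285), np.float64(256.4176245210728), np.int64(261)) [0.63334508 0.00509827 0.012     ]
((308.0, 279.0), (83.75603485107422, 83.75603485107422), 0.0) [0.5830265  0.00991895 0.029     ]
tab (np.float64(278.23809523809524), np.float64(301.3095238095238), np.int64(42)) [0.53699864 0.07192379 0.05      ]
hub [0.58270712 0.00978175 0.034     ]
spool [0.50964243 0.27069677 0.05      ]
dish [0.77391991 0.00202388 0.02      ]
pl1 [ 0.55943189 -0.30390385  0.01      ]
pl2 [ 0.43492559 -0.28049777  0.01      ]
pl3 [ 0.43396976 -0.32092434  0.01      ]
mat [0.36222965 0.36108911 0.        ]
```

View pics/crop1.png

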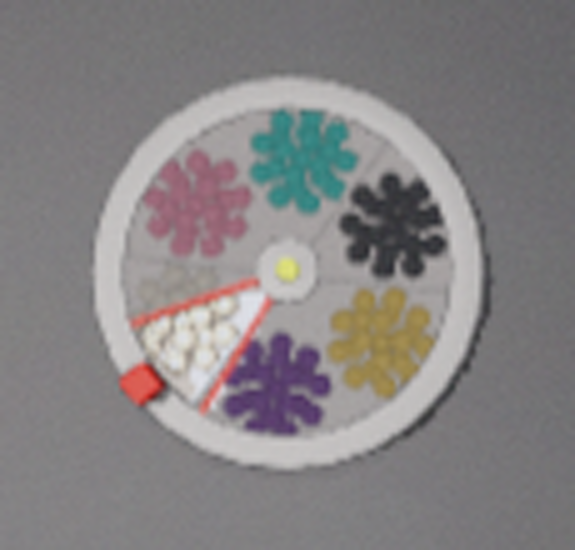

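arm_command --pt "-0.015 -0.014 0" --pt "-0.045 -0.042 0" --pt "-0.075 -0.07 0" --pt "-0.105 -0.098 0" --pt "-0.135 -0.126 0" --pt "-0.165 -0.154 0" --pt "-0.195 -0.182 0" --pt "-0.225 -0.21 0" --pt "-0.255 -0.238 0" --pt "-0.285 -0.266 0" --pt "-0.315 -0.294 0" --pt "-0.345 -0.322 0" --pt "-0.375 -0.35 0" --pt "-0.405 -0.378 0.01" --pt "-0.435 -0.406 0.03" --pt "-0.46 -0.43 0.05" --pt "-0.475 -0.442 0.07" --pt "-0.486 -0.452 0.09" --pt "-0.486 -0.452 0.1" --pt "-0.486 -0.452 0.1" --roll '[0.01, 0.03, 0.05, 0.07, 0.09, 0.11, 0.13, 0.15, 0.17, 0.19, 0.21, 0.23, 0.235, 0.235, 0.235, 0.235, 0.235, 0.235, 0.235, 0.235]' --gripper 1 --newtons 20

```text
t: 2.1
ee_pos: [0.5124, 0.0458, 0.13]
tool_rot: [-0.759, -3.045, 0.001]
force: [-0.2, -0.3, -0.9]
gripper_width: 0.001
finger_force: 0.0
```

```bash
python3 - <<'E'
from h import *
a=snap('wrist','w2.png')['frame']; b=snap('side','s2.png')['frame']
cv2.imwrite('pics/m2.png',np.hstack([cv2.resize(a,(400,300)),cv2.resize(b[200:380,230:470],(400,300))])[:,:,::-1])
s=manip.observe(); print(s['ee_pos'],s['qpos'])
E
```

```text
[0.51338863 0.04689684 0.13163656] [-0.07925482  0.70571436 -0.16385781  1.98608663  0.23476063  0.46764418
  0.66914143]
```

View pics/m2.png

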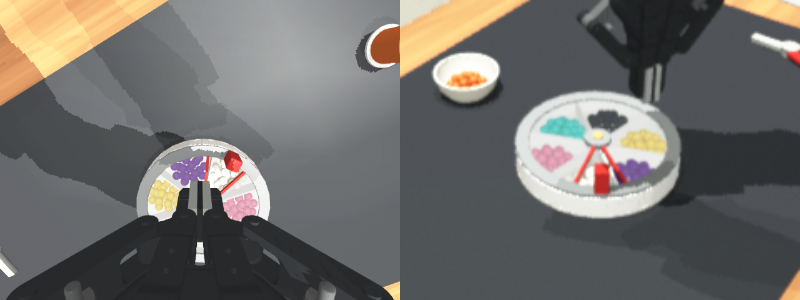

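Wrist view: the tab is at about (373,257) in the full frame, to the right of the closed fingertips and clear of them. I'll check its position before descending.

```bash
python3 - <<'E'
from h import *
for f,box in(('w2',(300,200,460,310)),('s2',(320,290,380,330)),('side1',(340,297,362,320))):
    c=load(f); hsv=cv2.cvtColor(c['frame'],cv2.COLOR_RGB2HSV).astype(int); H,S,V=[hsv[...,i] for i in range(3)]
    x0,y0,x1,y1=box; m=((H<6)|(H>174))&(S>150); m[:y0]=0;m[y1:]=0;m[:,:x0]=0;m[:,x1:]=0
    n,l,st,ce=cv2.connectedComponentsWithStats(m.astype(np.uint8)); k=1+np.argmax(st[1:,4])
    print(f,st[k],ce[k],w(c,*ce[k],.043))
c=load('top1'); print(w(c,307.4,278.8,.034))
E
```

```text
w2 [358 241  30  35 674] [372.08456973 257.79228487] [0.53882691 0.07318931 0.043     ]
s2 [347 299   9  17 137] [350.53284672 307.04379562] [0.5382814  0.07300912 0.043     ]
side1 [347 298   8  18 139] [350.51079137 306.8057554 ] [0.53862023 0.0725815  0.043     ]
[0.58316133 0.01104763 0.034     ]
```

arm_command --pt "0 0 0.01" --pt "0 0 0.03" --pt "0 0 0.05" --pt "0 0 0.065" --pt "0 0 0.08" --pt "0 0 0.088" --pt "0 0 0.091" --pt "0 0 0.091" --roll '[0, 0, 0, 0, 0, 0, 0, 0]'

```text
t: 3.0
ee_pos: [0.5139, 0.0458, 0.0404]
tool_rot: [0.759, 3.048, 0.0]
force: [-0.2, -0.0, -0.2]
gripper_width: -0.0
finger_force: 0.0
```

arm_command --pt "-0.0002 0.0054 0" --pt "-0.0007 0.0107 0" --pt "-0.0011 0.0134 0" --pt "-0.0017 0.016 0" --pt "-0.003 0.0212 0" --pt "-0.0046 0.0263 0" --pt "-0.0067 0.0313 0" --pt "-0.009 0.0361 0" --pt "-0.0117 0.0408 0" --pt "-0.0147 0.0453 0" --pt "-0.018 0.0495 0" --pt "-0.0216 0.0535 0" --pt "-0.0255 0.0572 0" --pt "-0.0296 0.0607 0" --pt "-0.0339 0.0638 0" --pt "-0.0385 0.0667 0" --pt "-0.0385 0.0667 0" --roll '[0.07, 0.14, 0.175, 0.209, 0.279, 0.349, 0.419, 0.489, 0.559, 0.628, 0.698, 0.768, 0.838, 0.908, 0.977, 1.047, 1.047]'

```text
t: 4.7
ee_pos: [0.5793, 0.0867, 0.0404]
tool_rot: [-2.182, -2.26, -0.001]
force: [-0.6, -0.5, 0.3]
gripper_width: 0.001
finger_force: 0.0
```

```bash
python3 - <<'E'
from h import *
a=snap('wrist','w3.png')['frame']; b=snap('side','s3.png')['frame']; t=snap('top','t3.png')['frame']
cv2.imwrite('pics/m3.png',np.hstack([cv2.resize(x,(400,300)) for x in(b[200:380,230:470],t[210:345,220:400])])[:,:,::-1])
s=manip.observe(); print(s['ee_pos'],s['tool_rot'],s['qpos'])
E
```

```text
[0.57915854 0.08609043 0.04043223] [2.18068539e+00 2.26108641e+00 3.20976516e-04] [-0.28622173  0.92085144  0.10493536  1.82107188 -0.21041097  0.41010021
  0.00701312]
```

View pics/m3.png

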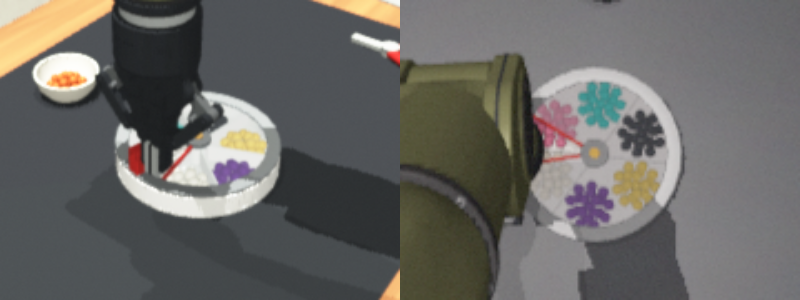

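Contact is good: the bars sit at about 59° and 97°, so the opening is at about 78°, 15° ahead of the finger. I need about 84° more, so I'll push 78° and then check.

arm_command --pt "-0.0002 0.0054 0" --pt "-0.0007 0.0107 0" --pt "-0.0017 0.016 0" --pt "-0.003 0.0212 0" --pt "-0.0046 0.0263 0" --pt "-0.0067 0.0313 0" --pt "-0.009 0.0361 0" --pt "-0.0117 0.0408 0" --pt "-0.0147 0.0453 0" --pt "-0.018 0.0495 0" --pt "-0.0216 0.0535 0" --pt "-0.0255 0.0572 0" --pt "-0.0296 0.0607 0" --pt "-0.0339 0.0638 0" --pt "-0.0385 0.0667 0" --pt "-0.0432 0.0692 0" --pt "-0.0482 0.0714 0" --pt "-0.0532 0.0732 0" --pt "-0.0571 0.0744 0" --pt "-0.061 0.0753 0" --roll '[0.07, 0.14, 0.209, 0.279, 0.349, 0.419, 0.489, 0.559, 0.628, 0.698, 0.768, 0.838, 0.908, 0.977, 1.047, 1.117, 1.187, 1.257, 1.309, 1.361]'

```text
t: 6.85
ee_pos: [0.6561, 0.0286, 0.0403]
tool_rot: [-3.117, -0.382, 0.001]
force: [-1.0, 0.8, 1.0]
gripper_width: 0.003
finger_force: 0.9
```

```bash
python3 - <<'E'
from h import *
a=snap('wrist','w4.png')['frame']; b=snap('side','s4.png')['frame']; t=snap('top','t4.png')['frame']
cv2.imwrite('pics/m4.png',np.hstack([cv2.resize(x,(400,300)) for x in(a,t[210:345,220:400])])[:,:,::-1])
s=manip.observe(); print(s['ee_pos'],s['tool_rot'],s['qpos'])
E
```

```text
[0.65625322 0.02788759 0.04024098] [-3.11761168e+00 -3.85610080e-01  6.17225781e-04] [-0.34839643  1.03693459  0.4659996   1.60053128 -0.67239884  0.67040984
 -0.86457802]
```

View pics/m4.png

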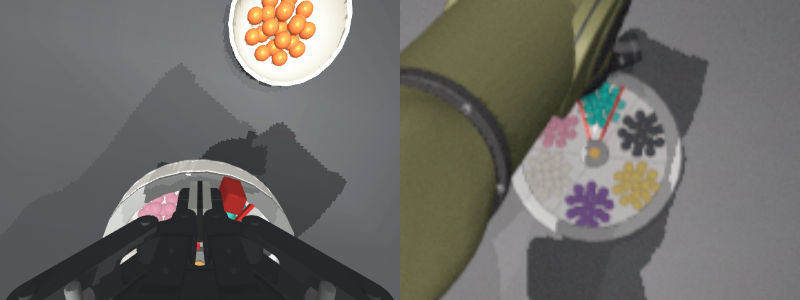

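The wrist picture shows the tab at about (233,192) in the crop, just ahead of the fingers. The top picture has the bars straddling turquoise, with the opening near −1 to −4° against a target of −6°. I'll measure the bars to get the last nudge.

```bash
python3 - <<'E'
from h import *
c=load('t4'); hsv=cv2.cvtColor(c['frame'],cv2.COLOR_RGB2HSV).astype(int); H,S,V=[hsv[...,i] for i in range(3)]
m=((H<8)|(H>172))&(S>90)&(V>90); m[:240]=0;m[283:]=0;m[:,:470-190]=0;m[:,340:]=0
v,u=np.nonzero(m); C=np.array([.583,.0108])
P=np.array([w(c,a,b,.030)[:2]-C for a,b in zip(u,v)]); a=np.degrees(np.arctan2(P[:,1],P[:,0])); r=np.hypot(*P.T); k=(r>.03)&(r<.068)
for s in(a>-5,a<=-5): print((k&s).sum(),np.median(a[k&s]))
c=load('w4'); hsv=cv2.cvtColor(c['frame'],cv2.COLOR_RGB2HSV).astype(int); H,S,V=[hsv[...,i] for i in range(3)]
m=((H<6)|(H>174))&(S>150); m[:270]=0;m[350:]=0;m[:,:345]=0;m[:,405:]=0
n,l,st,ce=cv2.connectedComponentsWithStats(m.astype(np.uint8)); q=1+np.argmax(st[1:,4]); p=w(c,*ce[q],.045)[:2]-C; print(st[q],p,np.degrees(np.arctan2(p[1],p[0])))
E
```

```text
15 16.42143064810889
24 -22.86272355601889
[ 350  283   55   67 2178] [ 0.07863155 -0.00521902] -3.797330133937269
```

arm_command --pt "0 0.001 0" --pt "0 0.002 0" --pt "0 0.003 0" --pt "0 0.0035 0" --pt "0 0.0035 0" --pt "0 0.0035 0" --pt "0 -0.002 0" --pt "0 -0.008 0" --pt "0 -0.015 0" --pt "0 -0.015 -0.01" --pt "0 -0.015 -0.04" --pt "0 -0.015 -0.08" --pt "0 -0.02 -0.12" --pt "0 -0.05 -0.15" --pt "0 -0.09 -0.16" --pt "0 -0.13 -0.16" --pt "0 -0.17 -0.16" --pt "0 -0.2 -0.16" --pt "0 -0.22 -0.16" --pt "0 -0.22 -0.16" --roll '[0.015, 0.03, 0.04, 0.045, 0.045, 0.045, 0.045, 0.045, 0.045, 0.045, 0.045, 0.045, 0.045, 0.045, 0.045, 0.045, 0.045, 0.045, 0.045, 0.045]'

```text
t: 9.0
ee_pos: [0.602, 0.2462, 0.2005]
tool_rot: [-3.122, -0.323, 0.0]
force: [0.1, 0.1, 0.2]
gripper_width: 0.001
finger_force: 0.0
```

```bash
python3 - <<'E'
from h import *
t=snap('top','t5.png'); f=t['frame']
cv2.imwrite('pics/m5.png',cv2.resize(f[150:390,140:480],None,fx=2.3,fy=2.3)[:,:,::-1])
c=t; hsv=cv2.cvtColor(c['frame'],cv2.COLOR_RGB2HSV).astype(int); H,S,V=[hsv[...,i] for i in range(3)]
m=((H<8)|(H>172))&(S>90)&(V>90); m[:225]=0;m[283:]=0;m[:,:280]=0;m[:,340:]=0
v,u=np.nonzero(m); C=np.array([.583,.0108])
P=np.array([w(c,a,b,.030)[:2]-C for a,b in zip(u,v)]); a=np.degrees(np.arctan2(P[:,1],P[:,0])); r=np.hypot(*P.T); k=(r>.03)&(r<.068)
for s in(a>-5,a<=-5): print((k&s).sum(),np.median(a[k&s]))
E
```

```text
25 14.043537560827025
18 -25.016583576618117
```

View pics/m5.png

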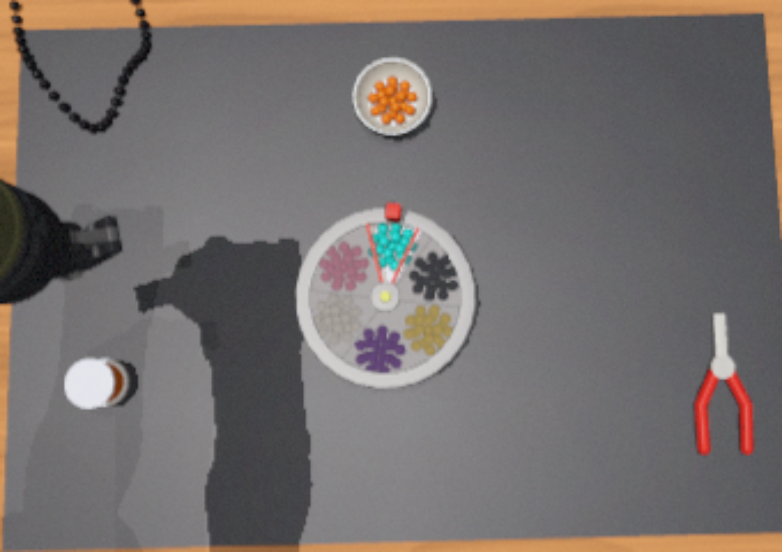

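The opening is at −5.5° against a target of about −6°, so it sits squarely over the turquoise. The arm is clear and the spool, pliers and dish are where they were.

```bash
python3 -c "
from bench import manip
print(manip.finish_job())"
```

```text
the job is handed in; nothing more can be done
None
```

I pushed the tab clockwise until the cover's opening sat over the turquoise beads, within about 1° (under 1 mm) as measured from the top camera. The arm is clear, the spool, pliers and dish show no movement, and the job is handed in; no verdict was returned.

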